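Fit the press block over its locating pin and hold it pressed

TASK

Pick up the green press block by its blue handle and fit it over the brass locating pin of the sweets press, square with the press plate, sliding it along as needed until the hole in its underside finds the pin and it drops on and lies flat on the sprung plate. Then press the plate well down, nearly to its stop, and finish like that: still holding the handle and holding the plate pressed down. Leave the amber jar, the cream tub and the black sweets mould where they are.

Things in the scene. Friction and masses are not known exactly. Their poses are not given: they have to be found in the camera images.
- block_centre (a point): Centre, half-way up, of the green body of the loose press block: 100 mm long (its x) x 76 mm wide (its y) x 27 mm high, 0.17 to 0.35 kg, flat on the worktop at the start; underside 13.5 mm below this point. A blue bar handle stands on the middle of its top: 62 mm long (block x), 18 mm thick (block y), 36 mm high. A half turn about its z axis makes no difference.
- block_handle (a point): Point inside the blue handle, in the middle of its length and thickness, 22 mm above the top of the green body, 14 mm below the handle's top, 35.5 mm above block_centre: a good place to grip, fingers closing along the block's y.
- block_hole (a point): Mouth of the blind hole, in the middle of the block's underside: round, 15 mm across, 23 mm deep, its edge bevelled 1.5 mm. Not visible from above.
- jig_centre (a point): Fixed point of the press: centre of the upper face of its sprung plate while that is up, 40 mm above the worktop; x along the press, y across, z up. The press is bolted down: dark foot 170 x 120 x 10 mm; pale aluminium plate 124 (x) x 94 (y) x 10 mm on springs, pink and green tablets flush in it, a 52 x 18 mm slot along its middle from which the brass locating pin stands up.
- plate_top (a point): Centre of the plate's upper face; sinks with the plate (at jig_centre while it is up), same axes. The brass pin, 12 mm thick, nose bevelled over 3 mm to a tip 5.6 mm across, stands 12 mm above the raised plate, on the slot's centre line (y = 0) but anywhere from x = -14 to +14 mm, firmly fixed. The block hides it while being fitted; off the pin's place it rests on the tip, 12 mm too high.
- platen (a joint): How far the sprung press plate is pressed down, in m: 0 up, 0.008 at its stop. Straight down; the springs push back with about 6 N at the top and 12 N at the stop, so the block's weight alone does not move it.
- amber_jar: Small screw jar with amber label and dark lid, 38 mm across, 60 mm high, origin under its middle. Loose; leave alone.
- tub: Round cream-coloured tub, 70 mm across, 51 mm high, origin under its middle. Loose; leave alone.
- mould: Black sweets mould with four green sweets, 80 x 80 x 18 mm, origin under its middle. Loose; leave alone.
Mind the look-alikes: they are no part of the job. Several things look just like the part that bears block_centre: the one meant starts farthest from the robot's base.

How it is judged:
On the way, in this order (a step that is already met when the one before it is completed fails the run):
1. the block is carried clear of the worktop, upright (height (world z) of block_centre above 0.045 m and angle between block_centre's own z axis and vertical below 0.25 rad), for 0.2 s.
2. the block has dropped on the pin and lies flat on the press plate (z of block_centre in the frame of plate_top between 0.01 and 0.0165 m and x of block_centre in the frame of plate_top between -0.02 and 0.02 m and y of block_centre in the frame of plate_top between -0.006 and 0.006 m and angle between block_centre's own z axis and vertical below 0.06 rad), for 0.1 s.
At the end, for the whole second after the job is handed in: Block on the pin: underside within 2.5 mm of the plate, level within 0.06 rad, within 6 mm of the press's centre line and 20 mm of its middle, square within 0.15 rad; plate down over 5 mm with over 3 N from the block, fingers still holding it (over 3 N), at rest (z of block_centre in the frame of plate_top between 0.01 and 0.016 m and x of block_centre in the frame of plate_top between -0.02 and 0.02 m and y of block_centre in the frame of plate_top between -0.006 and 0.006 m and angle between block_centre's own z axis and vertical below 0.06 rad and angle between the x axis of block_centre and the x axis of jig_centre, either way round below 0.15 rad and value of joint platen above 0.005 m and contact force between press_block and platen above 3 N and contact force between the fingers and press_block above 3 N and linear speed of press_block below 0.02 m/s); the arm keeps its last pose, push and grip.
It fails at once if the amber jar, the cream tub or the black mould is moved more than 20 mm (distance of any of amber_jar, tub, mould from where it was at the start of the episode above 0.02 m).
It also fails if it takes over 54 s, if anything falls off the work surface, if the arm or the gripper's body presses on something with over 40 N, if the wrist force passes 120 N, or if a joint passes its speed limit or range.

ROBOT

A 6-joint arm with a two-finger parallel gripper is mounted at the origin on a cart in front of the work surface, level with it; the furniture and walls round the work are solid. World frame = base frame: x ahead of the robot, y to its left, z up, the work surface at z = 0. Lengths are in m, angles in rad, forces in N, time in s.
With the tool pointing down it reaches from about 0.25 to 0.775 m from the base axis. Payload 4 kg.
Tool frame: the origin (TCP) lies midway between the tips of the shut fingers; the grasp point (between the pads) lies 19 mm behind it; z points along the fingers, y is the direction in which the jaws open and shut (so a half turn about z gives the same grasp; the last joint's range is limited). The gripper opens to 94 mm and grips with 3 to 60 N. Pads are 16 mm wide; open, the fingers measure 119 mm over their backs; the gripper's body (75 mm by 177 mm) begins 78 mm behind the grasp point.
Start: joints at [1.129, 0.087, 1.371, -0, 1.684, -0.103], TCP at [0.183, 0.519, 0.179] pointing down, gripper open.
Joint ranges: [-3.1, 3.1], [-0.76, 2.03], [0.27, 2.55], [-1.08, 4.22], [0.17, 2.65], [-2.57, 2.57]. Speed limits (rad/s): [2.79, 2.79, 3.14, 3.14, 3.14, 3.14].

INTERFACE

Orientations are given as [roll, pitch, yaw] about the fixed x, y, z axes, in that order (R = Rz(yaw) Ry(pitch) Rx(roll)).
In Python, from bench import robot, cams gives the robot as it stands.
- The arm moves only by the tool step_arm, never from a script. Its argument "plan" is a list that holds one entry, the list of rows, each a list of 5 numbers: the shift along the world's x, y, z in mm, then the turn about the world's z in rad, then the opening in per cent of the stroke, from 0 (shut) to 100 (fully open). In form: [[[tx, ty, tz, turn, fingers], ...]]. A call has 1 to 8 rows; each row is the pose to reach, as a shift and turn from the pose commanded when the call began; what a row does not reach only later rows make up. A row lasts 1/12 s, in which the tool goes at most 41.7 mm and 7.16 degrees, less where a joint would pass 70% of its speed; a pose out of reach is approached as far as the arm can. A call with a gripper value outside its range is refused whole. The fingers move at their own pace and stop on an object; the grip force is fixed at half the most. Time passes only in rows, so rows that repeat a pose let the fingers close. It gives the time, the measured TCP pose, the force and the opening at its end, in the units of the state.
- robot.get_obs(): the state, without advancing time (a new reading comes with each control period).
- cams.snapshot(name): name is "scene" or "top" or "wrist"; returns a dict with "frame" (420x560x3 uint8, red, green, blue), "camera_matrix" (3x3 intrinsics, pixels), "origin" and "attitude" of the camera in the world; the wrist camera has in their place "T_tool_cam" (4x4, takes a point from camera to tool coordinates, whose origin is the TCP and whose axes are the flange's). Camera axes: x right, y down, z forward; pixel columns grow to the right and rows downward; lengths in m; the calibration is good to about 2 mm. A picture is of the moment at which its call begins: read the wrist's pose just before it. There is no depth.
- robot.close_job(): hands the job in, once; it reports no verdict.
The state is a dict: "time": time; "joint_positions": joint angles; "qvel": joint speeds; "joint_torque": joint torques, N m; "tool_pos": TCP position; "ee_rot": TCP orientation; "wrist_force": force on the tool from outside, world axes, zero at the start; "wrist_torque": the same for the moment, N m; "width": finger opening in m.
Only numpy, scipy, OpenCV 4.12 (cv2) and the standard library are available. Lean on these libraries where they do the work, as an engineer would, in place of code of your own. Each camera call takes 0.05 s, during which the arm holds its last target. There are 200 camera calls.

## Working session

There is one attempt and no reset: what is moved stays moved. The work goes in short steps, Python scripts to look and compute and a tool call to move; the robot and the scene stay as the last step left them, time stands still between calls to the robot, and variables do not carry over. Pictures are saved under pics/ and viewed, about 8 in all and at most 12, crops included, and the job is handed in when it is done.

Besides the shell and the picture viewer there is one more tool, called as name(argument=value, ...) on one line, values as JSON. step_arm: Moves the arm, as the interface text tells. Its arguments: {"type":"object","properties":{"plan":{"type":"array"}},"required":["plan"]}

```bash
mkdir -p pics; python3 - <<'E'
from bench import robot,cams
import cv2,numpy as np
o=robot.get_obs();print(o['time'],o['tool_pos'],o['ee_rot'],o['width'])
for n in('top','scene'):
    s=cams.snapshot(n);cv2.imwrite(f'pics/{n}0.png',s['frame'][:,:,::-1])
    print(n,s['camera_matrix'],s['origin'],s['attitude'])
E
```

```text
0.0 [0.18254548 0.51817441 0.17780142] [-3.13935801e+00 -2.07144232e-04  2.80279881e+00] 0.09374484779129827
top [[386.01511633   0.         279.54333498]
 [  0.         386.01511633 210.59086499]
 [  0.           0.           1.        ]] [0.39978417 0.13424917 0.93019409] [-2.94735408  0.00938387 -1.55528381]
scene [[421.63129841   0.         277.63290257]
 [  0.         421.63129841 211.46903167]
 [  0.           0.           1.        ]] [ 0.2502414  -0.32736469  0.69900068] [-2.39600194  0.00290089 -0.62883104]
```

View pics/top0.png

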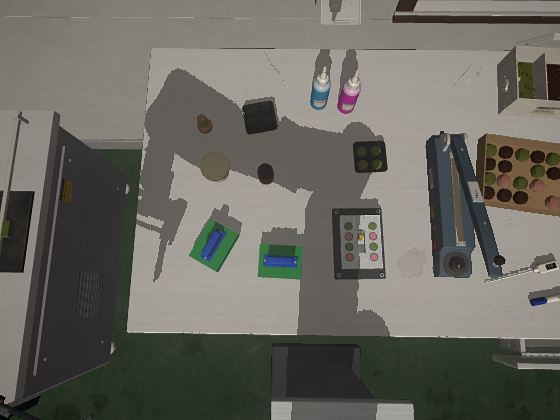

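View pics/scene0.png

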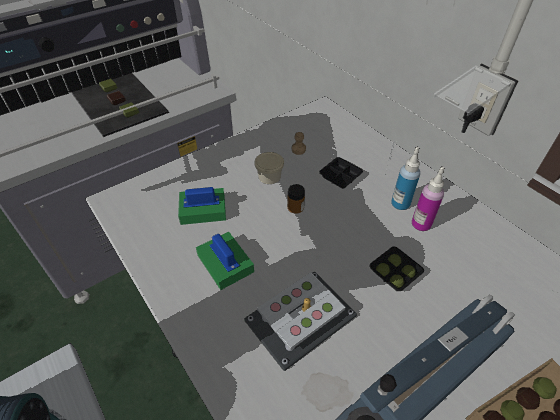

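Top view shows two green blocks with blue handles: A at about (214,245), turned, and B at about (281,260). The press is at (358,243) with its pin near (361,236). Next I measure all of these.

```bash
cat > h.py <<'E'
import numpy as np,cv2
from scipy.spatial.transform import Rotation as R
def rot(a): return R.from_euler('xyz',a).as_matrix()
def ray(px,K,o,Rm,z):
    px=np.atleast_2d(px).astype(float)
    d=np.c_[px,np.ones(len(px))]@np.linalg.inv(K).T@np.asarray(Rm).T
    return o+d*((z-o[2])/d[:,2])[:,None]
def project(p,K,o,Rm):
    c=(np.atleast_2d(p)-o)@Rm; q=c@K.T; return q[:,:2]/q[:,2:]
def blobs(m,amin):
    cs,_=cv2.findContours(m.astype('uint8'),cv2.RETR_EXTERNAL,cv2.CHAIN_APPROX_NONE)
    return [c[:,0,:] for c in cs if cv2.contourArea(c)>amin]
def rect(p):
    (c,s,a)=cv2.minAreaRect((p[:,:2]*1000).astype(np.float32)); 
    if s[0]<s[1]: s=s[::-1]; a+=90
    return np.round(c,1),np.round(s,1),round((a+90)%180-90,1)
E
python3 - <<'E'
from h import *; from bench import cams
P={}
for n in('top','scene'):
    s=cams.snapshot(n);K,o,Rm=s['camera_matrix'],np.array(s['origin']),rot(s['attitude']);f=s['frame'];hsv=cv2.cvtColor(f,cv2.COLOR_RGB2HSV)
    H,S,V=cv2.split(hsv)
    print(n,'base at px',project([0,0,0],K,o,Rm))
    for b in blobs((H>105)&(H<125)&(S>150)&(V>60),80):
        if n=='top' and b[:,0].mean()<330: print('blue',b.mean(0),rect(ray(b,K,o,Rm,.063)))
        elif n=='scene': print('blue',b.mean(0),'handle approx',ray(b,K,o,Rm,.05).mean(0))
    for b in blobs((H>50)&(H<85)&(S>120)&(V>50),300):
        if b[:,1].min()<330: print('green',b.mean(0),rect(ray(b,K,o,Rm,.027)), 'dist',np.linalg.norm(ray(b,K,o,Rm,.027).mean(0)[:2]))
    if n=='top':
        g=(V<75)&(S<80); 
        r=g[200:285,325:392]
        for b in blobs(r,800): print('foot',rect(ray(b+[325,200],K,o,Rm,.01)))
        c=np.zeros((420,560,3),'uint8')
    m=(H>8)&(H<25)&(S>130)&(V>110)
    for b in blobs(m,3): 
        if 250<b[:,0].mean()<420 and 220<b[:,1].mean()<320: print('brass',b.mean(0),ray(b,K,o,Rm,.052).mean(0),len(b))
    if n=='top':
        a=f[195:290,185:395]; cv2.imwrite('pics/crop.png',cv2.resize(a[:,:,::-1],None,fx=3.8,fy=3.8,interpolation=cv2.INTER_CUBIC))
E
```

```text
top base at px [[342.84571346 476.08984637]]
blue [279.81052632 261.23157895] (array([455.3, 142.9]), array([73.8, 23.3]), 86.9)
blue [212.83739837 245.94308943] (array([490.8, 295.4]), array([73.6, 26.4]), -28.5)
green [279.68527919 263.32994924] (array([458. , 142.8]), array([98.6, 74.7]), 87.6) dist 0.47476150621033236
green [213.         245.42647059] (array([493.2, 298.7]), array([97.9, 78.4]), -28.4) dist 0.5764889534630915
foot (array([505.3, -41.9]), array([169.9, 120. ]), 1.4)
brass [360.46666667 236.66666667] [ 0.51424429 -0.04057747  0.052     ] 15
scene base at px [[ -1.19120028 487.25305985]]
blue [224.14444444 253.68888889] handle approx [0.45366145 0.13049491 0.05      ]
blue [200.61904762 197.4952381 ] handle approx [0.49115023 0.29026273 0.05      ]
green [224.94811321 259.5990566 ] (array([455. , 135.1]), array([115.1,  80.1]), 87.5) dist 0.47418618583674227
green [202.12834225 206.89839572] (array([489.5, 289.2]), array([99.2, 97.9]), -28.1) dist 0.565569122612683
brass [305.25       304.32142857] [ 0.50985615 -0.04873151  0.052     ] 28
```

View pics/crop.png

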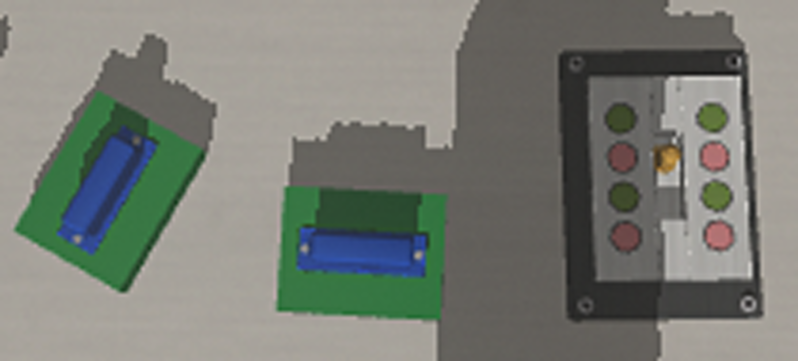

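A (top px 213,245, 0.576 m from the base) and B (top px 280,262, 0.475 m) both fit the description. A is farther from the base, so A is the one meant, and the crop confirms it: a green body with a blue handle, turned about -28.5°. The pin sits in the slot towards the far (+x) end. Moving over A.

step_arm(plan=[[[40,-29,0,-0.08,100],[77,-55,0,-0.16,100],[115,-83,0,-0.16,100],[150,-108,0,-0.16,100],[185,-133,0,-0.16,100],[220,-159,0,-0.16,100],[250,-180,0,-0.16,100],[280,-202,0,-0.16,100]]])

```text
time: 0.87
tool_pos: [0.4544, 0.3222, 0.1788]
ee_rot: [3.141, -0.0, 2.643]
wrist_force: [0.5, 0.7, -0.1]
width: 0.0938
```

step_arm(plan=[[[28,-20,0,0,100],[28,-20,0,0,100],[28,-20,0,0,100]]])

```text
time: 1.12
tool_pos: [0.4821, 0.3024, 0.1782]
ee_rot: [-3.141, -0.001, 2.639]
wrist_force: [-0.3, -0.3, -0.9]
width: 0.0942
```

```bash
cat >> h.py <<'E'
def wrist(cams,robot):
    o=robot.get_obs(); s=cams.snapshot('wrist'); T=np.array(s['T_tool_cam']); Rt=rot(o['ee_rot'])
    return o,s['frame'],s['camera_matrix'],np.array(o['tool_pos'])+Rt@T[:3,3],Rt@T[:3,:3]
E
python3 - <<'E'
from h import *; from bench import cams,robot
o,f,K,c,Rm=wrist(cams,robot); print(o['time'],o['tool_pos'],o['ee_rot'],c,K[0,0])
cv2.imwrite('pics/w1.png',f[:,:,::-1])
H,S,V=cv2.split(cv2.cvtColor(f,cv2.COLOR_RGB2HSV))
for b in blobs((H>105)&(H<125)&(S>150)&(V>60),300): print('blue',b.mean(0),rect(ray(b,K,c,Rm,.063)),b.min(0),b.max(0))
for b in blobs((H>50)&(H<85)&(S>120)&(V>40),1000): print('green',b.mean(0),rect(ray(b,K,c,Rm,.027)),b.min(0),b.max(0))
E
```

```text
1.1167 [0.48210069 0.30240096 0.17817503] [-3.14060093e+00 -1.17827434e-03  2.63920276e+00] [0.41425702 0.34005404 0.38347297] 352.0085817126058
blue [128.67692308 235.22461538] (array([452.8, 157.3]), array([80.6, 23.3]), 87.7) [ 99 207] [167 259]
blue [283.34615385 189.5       ] (array([486.1, 304.3]), array([71.6, 21.2]), -29.1) [272 155] [295 229]
green [281.41653905 179.47932619] (array([491.9, 301.5]), array([98.5, 72.1]), -28.6) [248 143] [318 235]
```

View pics/w1.png

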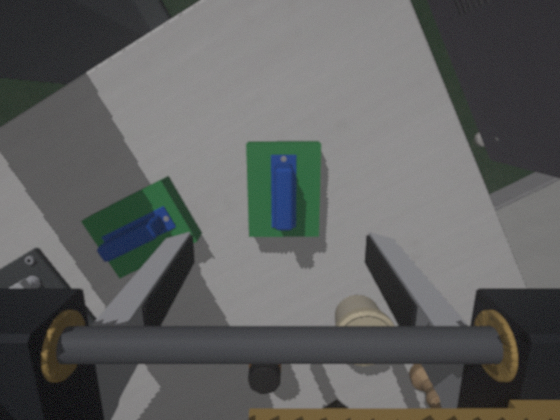

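Wrist view: block A is upright in the picture at (284,189), and B is at (145,225). The handle runs across the jaw direction, centre about (0.492, 0.300). Descending and gripping.

step_arm(plan=[[[1,4,-40,0,100],[1,4,-75,0,100],[1,4,-105,0,100],[1,4,-125,0,100],[1,4,-135,0,100],[1,4,-144,0,100],[1,4,-144,0,100],[1,4,-144,0,100]]])

```text
time: 1.83
tool_pos: [0.4824, 0.3087, 0.0361]
ee_rot: [3.14, 0.001, 2.644]
wrist_force: [-0.4, -0.5, 0.7]
width: 0.0939
```

step_arm(plan=[[[0,0,0,0,0],[0,0,0,0,0],[0,0,0,0,0],[0,0,0,0,0],[0,0,0,0,0],[0,0,0,0,0],[0,0,0,0,0],[0,0,0,0,0]]])

```text
time: 2.5
tool_pos: [0.4821, 0.3077, 0.035]
ee_rot: [3.142, -0.0, 2.643]
wrist_force: [-1.0, 0.9, 0.7]
width: 0.0444
```

The TCP is about 12 mm off along the handle because the first call's rows fell short. I'll shift it to the centre before the fingers close.

step_arm(plan=[[[5,-4,0,0,45],[10,-8,0,0,45],[10,-8,0,0,45],[10,-8,0,0,0],[10,-8,0,0,0],[10,-8,0,0,0],[10,-8,0,0,0],[10,-8,0,0,0]]])

```text
time: 3.17
tool_pos: [0.4923, 0.3002, 0.0351]
ee_rot: [3.141, 0.0, 2.643]
wrist_force: [1.4, 1.5, -0.7]
width: 0.0167
```

step_arm(plan=[[[0,0,0,0,0],[0,0,0,0,0],[0,0,0,0,0],[0,0,0,0,0],[0,0,0,0,0],[0,0,0,0,0]]])

```text
time: 3.67
tool_pos: [0.4922, 0.3, 0.0351]
ee_rot: [3.141, -0.0, 2.643]
wrist_force: [-0.1, 1.5, 0.6]
width: 0.0167
```

step_arm(plan=[[[0,0,15,0,0],[0,0,35,0,0],[0,0,60,0,0],[0,0,85,0,0],[0,0,105,0,0],[0,0,105,0,0],[0,0,105,0,0],[0,0,105,0,0]]])

```text
time: 4.33
tool_pos: [0.491, 0.299, 0.1376]
ee_rot: [-3.138, -0.002, 2.643]
wrist_force: [0.1, 0.9, -3.2]
width: 0.0165
```

```bash
python3 - <<'E'
from h import *; from bench import cams,robot
o,f,K,c,Rm=wrist(cams,robot); print(o['time'],o['tool_pos'],o['ee_rot'],o['width'],o['wrist_force'])
cv2.imwrite('pics/w2.png',f[:,:,::-1])
H,S,V=cv2.split(cv2.cvtColor(f,cv2.COLOR_RGB2HSV))
z=o['tool_pos'][2]
for b in blobs((H>50)&(H<85)&(S>120)&(V>40),1000): print('green',b.mean(0),rect(ray(b,K,c,Rm,z-.007)),b.min(0),b.max(0))
E
```

```text
4.3333 [0.49097368 0.29895916 0.13758773] [-3.13802008e+00 -2.18673859e-03  2.64264899e+00] 0.016531038805098673 [ 0.05127691  0.88007922 -3.17200413]
green [138.31168831 242.76406926] (array([445.5, 209.8]), array([63.3, 49.4]), 86.9) [ 96 181] [184 278]
green [278.46891892 201.17972973] (array([484. , 302.7]), array([87.7, 73.2]), -28.4) [220 149] [339 281]
```

View pics/w2.png

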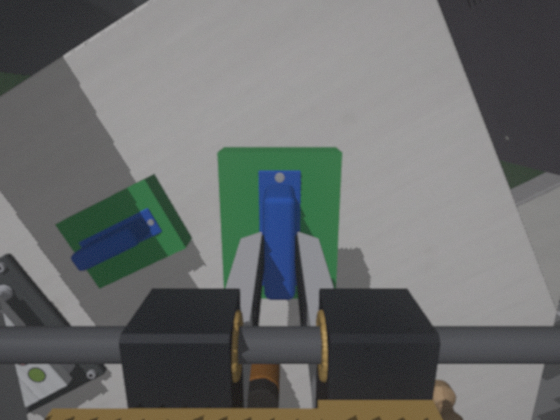

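The block is held and level, clear of the worktop, with its centre about 2 mm towards the camera side from the TCP. Now I turn it by 30° and move beside the press, to look at the pin with the wrist camera.

step_arm(plan=[[[8,-22,5,0.06,0],[17,-50,10,0.13,0],[27,-79,15,0.2,0],[37,-108,15,0.27,0],[47,-137,15,0.34,0],[57,-166,15,0.41,0],[67,-195,15,0.47,0],[73,-212,15,0.52,0]]])

```text
time: 5.05
tool_pos: [0.5646, 0.0844, 0.1522]
ee_rot: [-3.14, -0.004, -3.12]
wrist_force: [-0.2, 0.9, -3.2]
width: 0.0165
```

step_arm(plan=[[[6,-16,0,0,0],[6,-16,0,0,0],[6,-16,0,0,0],[6,-16,0,0,0]]])

```text
time: 5.38
tool_pos: [0.5701, 0.0724, 0.1534]
ee_rot: [3.141, -0.003, -3.12]
wrist_force: [-0.3, -0.6, -3.1]
width: 0.0162
```

```bash
python3 - <<'E'
from h import *; from bench import cams,robot
o,f,K,c,Rm=wrist(cams,robot); print(o['time'],o['tool_pos'],o['ee_rot'],o['width'],o['wrist_force'],c)
cv2.imwrite('pics/w3.png',f[:,:,::-1])
H,S,V=cv2.split(cv2.cvtColor(f,cv2.COLOR_RGB2HSV))
np.savez('w3.npz',f=f,K=K,c=c,Rm=Rm)
z=o['tool_pos'][2]
for b in blobs((H>50)&(H<85)&(S>120)&(V>40),1000): print('green',b.mean(0),rect(ray(b,K,c,Rm,z-.007)),b.min(0),b.max(0))
for b in blobs((H>8)&(H<28)&(S>110)&(V>80),8): print('brass',b.mean(0),b.min(0),b.max(0),ray(b,K,c,Rm,.05).mean(0))
E
```

```text
5.3833 [0.57011425 0.07244421 0.15338332] [ 3.14077164 -0.0031802  -3.12018655] 0.016249226703001104 [-0.3189508  -0.62243345 -3.07868673] [0.49316931 0.07135217 0.35883385]
green [246.58765432 189.54814815] (array([544.5,  48.9]), array([51. , 26.5]), 1.2) [218 149] [262 229]
green [375.07460036  47.92184725] (array([470., 122.]), array([53.1, 46.8]), 87.8) [325  17] [422 110]
brass [240.6969697  413.18406285] [ 47 400] [440 419] [0.81649743 0.03661918 0.05      ]
brass [235.65957447 370.63829787] [232 363] [239 380] [0.76164542 0.03190203 0.05      ]
brass [323.38709677 367.85483871] [319 355] [326 380] [0.75629051 0.12330565 0.05      ]
brass [234.1509434  350.05660377] [232 338] [236 361] [0.73656251 0.03061638 0.05      ]
brass [323.58823529 337.20588235] [321 331] [325 345] [0.71935981 0.12151217 0.05      ]
brass [322.09677419 320.80645161] [319 314] [324 327] [0.70042895 0.11898888 0.05      ]
brass [376.42105263 268.28421053] [362 255] [396 284] [0.64200481 0.1679889  0.05      ]
brass [150.46808511 127.72340426] [142 121] [158 134] [ 0.51415495 -0.03884282  0.05      ]
```

View pics/w3.png

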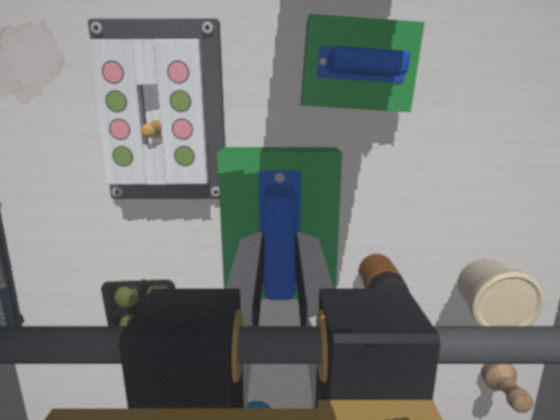

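The press shows at upper left: foot corner screws near (97,27), (207,27), (215,191) and (117,191), and the pin at about (150,128) with its tip near (148,130). Now the precise geometry.

```bash
python3 - <<'E'
from h import *
d=np.load('w3.npz');f,K,c,Rm=d['f'],d['K'],d['c'],d['Rm']
H,S,V=cv2.split(cv2.cvtColor(f,cv2.COLOR_RGB2HSV))
scr=np.array([[97,27],[207,27],[215,191],[117,191]])
p=ray(scr,K,c,Rm,.011)[:,:2]*1000;print('screws',p.round(1).tolist(),p.mean(0))
# bright plate
sub=(S<60)&(V>140);roi=np.zeros_like(sub);roi[30:195,85:213]=1
m=cv2.morphologyEx((sub&roi).astype('uint8'),cv2.MORPH_CLOSE,np.ones((15,15)))
for b in blobs(m,3000): print('plate',rect(ray(b,K,c,Rm,.04)))
m=(V<80)&(S<90);roi[:]=0;roi[12:205,80:230]=1
for b in blobs(m&roi,1500): print('foot',rect(ray(b,K,c,Rm,.01)))
m=((H>45)&(H<50))|0
tab=((S>70)&((H>165)|(H<5)|((H>28)&(H<48)))&(V>60)); roi[:]=0;roi[55:175,95:200]=1
q=[b.mean(0) for b in blobs(tab&(roi>0),60)]
w=ray(q,K,c,Rm,.04)[:,:2]*1000;print('tablets',w.round(1).tolist(),w.mean(0))
ys,xs=np.where((H>8)&(H<28)&(S>110)&(V>80)&(np.indices(V.shape)[0]<200))
print(np.c_[xs,ys].mean(0)); 
for zz in (.04,.046,.052): print(zz,ray([[xs.mean(),ys.mean()],[147,130.5]],K,c,Rm,zz).round(4).tolist())
cv2.imwrite('pics/c3.png',cv2.resize(f[10:210,80:270,::-1],None,fx=3,fy=3,interpolation=cv2.INTER_CUBIC))
E
```

```text
screws [[428.3, -94.5], [426.2, 4.9], [578.6, 8.2], [580.7, -91.3]] [503.45499048 -43.20889769]
plate (array([509.4, -47.5]), array([142.5, 112.2]), -3.6)
tablets [[540.5, -70.0], [539.1, -14.0], [515.2, -14.7], [516.6, -70.7], [491.2, -15.1], [492.5, -71.2], [467.2, -15.8], [468.4, -71.8]] [503.85502648 -42.89207863]
[149.87755102 127.89795918]
0.04 [[0.515, -0.0429, 0.04], [0.5173, -0.0457, 0.04]]
0.046 [[0.5146, -0.0408, 0.046], [0.5169, -0.0435, 0.046]]
0.052 [[0.5142, -0.0386, 0.052], [0.5164, -0.0413, 0.052]]
```

View pics/c3.png

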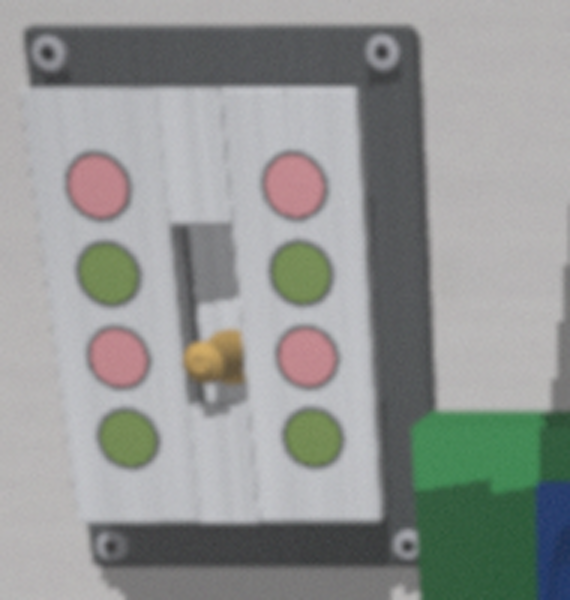

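The press centre is about (504, -42.5) mm, yaw 1.4°. The pin tip is about (516, -42), i.e. x ≈ +12 in the press frame. The block centre is about 1 mm towards -x from the TCP, so I aim the TCP at (517, -42.5).

step_arm(plan=[[[-8,-18,0,0,0],[-20,-44,0,0,0],[-33,-72,0,0,0],[-44,-96,0,0,0],[-53,-115,0,0,0],[-53,-115,-20,0,0],[-53,-115,-40,0,0],[-53,-115,-52,0,0]]])

```text
time: 6.1
tool_pos: [0.5168, -0.0422, 0.1011]
ee_rot: [3.141, -0.002, -3.12]
wrist_force: [-0.7, 1.1, -3.4]
width: 0.0165
```

step_arm(plan=[[[0,0,0,0,0],[0,0,0,0,0],[0,0,0,0,0],[0,0,0,0,0]]])

```text
time: 6.43
tool_pos: [0.5192, -0.0429, 0.1045]
ee_rot: [-3.141, 0.003, -3.12]
wrist_force: [-0.1, 0.9, -3.0]
width: 0.0162
```

step_arm(plan=[[[-2,0,-5,0,0],[-2,0,-10,0,0],[-2,0,-13,0,0],[-2,0,-15,0,0],[-2,0,-17,0,0],[-2,0,-19,0,0],[-2,0,-19,0,0],[-2,0,-19,0,0]]])

```text
time: 7.1
tool_pos: [0.5161, -0.0432, 0.0839]
ee_rot: [3.141, -0.0, -3.12]
wrist_force: [0.6, -0.6, -2.9]
width: 0.0163
```

step_arm(plan=[[[0,0,-1,0,0],[0,0,-2,0,0],[0,0,-3,0,0],[0,0,-4,0,0],[0,0,-4,0,0],[0,0,-4,0,0]]])

```text
time: 7.6
tool_pos: [0.5161, -0.0432, 0.0799]
ee_rot: [3.141, -0.0, -3.12]
wrist_force: [-1.3, 1.0, -3.9]
width: 0.0165
```

No resistance at 7 mm below tip height (by my estimate), so the hole seems to be over the pin. Going on down.

step_arm(plan=[[[0,0,-1,0,0],[0,0,-2,0,0],[0,0,-3,0,0],[0,0,-4,0,0],[0,0,-5,0,0],[0,0,-5,0,0],[0,0,-5,0,0]]])

```text
time: 8.18
tool_pos: [0.5162, -0.0432, 0.0751]
ee_rot: [3.141, 0.0, -3.12]
wrist_force: [-0.7, 0.3, -1.5]
width: 0.0168
```

step_arm(plan=[[[0,0,-0.5,0,0],[0,0,-1,0,0],[0,0,-1.5,0,0],[0,0,-2,0,0],[0,0,-2,0,0],[0,0,-2,0,0]]])

```text
time: 8.68
tool_pos: [0.5163, -0.0431, 0.0734]
ee_rot: [3.141, 0.0, -3.12]
wrist_force: [-2.4, 0.7, 2.0]
width: 0.0163
```

```bash
python3 - <<'E'
from h import *; from bench import cams,robot
print(robot.get_obs()['wrist_force'])
s=cams.snapshot('scene'); f=s['frame']; cv2.imwrite('pics/s4.png',cv2.resize(f[180:390,210:420,::-1],None,fx=2.8,fy=2.8,interpolation=cv2.INTER_CUBIC))
E
```

```text
[-2.37934171  0.71020473  1.95053001]
```

View pics/s4.png

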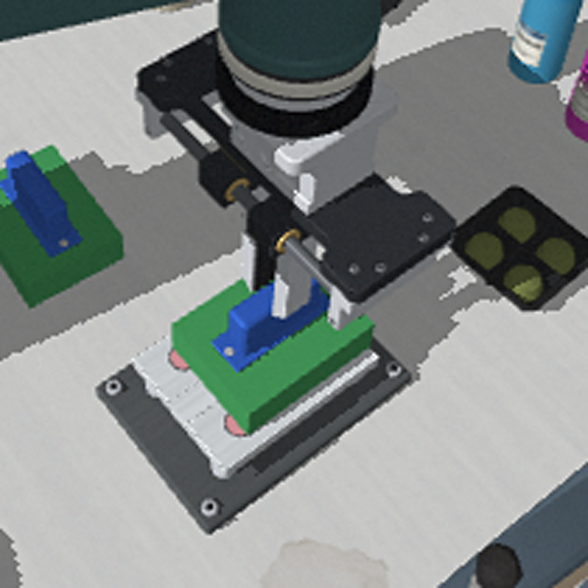

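The block lies square and flat on the plate with no gap, and about 5 N has been taken up. Now pressing the plate down.

step_arm(plan=[[[0,0,-1,0,0],[0,0,-2,0,0],[0,0,-3,0,0],[0,0,-4,0,0],[0,0,-4,0,0],[0,0,-4,0,0]]])

```text
time: 9.23
tool_pos: [0.5163, -0.0431, 0.0694]
ee_rot: [3.141, 0.0, -3.12]
wrist_force: [-2.7, 1.2, 5.5]
width: 0.0168
```

step_arm(plan=[[[0,0,-1,0,0],[0,0,-2,0,0],[0,0,-2,0,0],[0,0,-2,0,0]]])

```text
time: 9.57
tool_pos: [0.5163, -0.0431, 0.0677]
ee_rot: [3.141, 0.0, -3.12]
wrist_force: [-3.0, 1.9, 6.3]
width: 0.017
```

step_arm(plan=[[[0,0,-0.5,0,0],[0,0,-1,0,0],[0,0,-1,0,0],[0,0,-1,0,0]]])

```text
time: 9.9
tool_pos: [0.5163, -0.0431, 0.0669]
ee_rot: [3.141, 0.001, -3.12]
wrist_force: [-3.6, 1.7, 6.9]
width: 0.0167
```

step_arm(plan=[[[0,0,-0.5,0,0],[0,0,-0.5,0,0],[0,0,-0.5,0,0],[0,0,-0.5,0,0]]])

```text
time: 10.23
tool_pos: [0.5163, -0.0431, 0.0668]
ee_rot: [3.142, 0.001, -3.12]
wrist_force: [-4.0, 2.6, 7.9]
width: 0.0169
```

step_arm(plan=[[[0,0,-0.5,0,0],[0,0,-1,0,0],[0,0,-1,0,0],[0,0,-1,0,0],[0,0,-1,0,0],[0,0,-1,0,0]]])

```text
time: 10.73
tool_pos: [0.5164, -0.0431, 0.0668]
ee_rot: [-3.142, 0.001, -3.12]
wrist_force: [-5.7, 3.6, 12.6]
width: 0.0167
```

```bash
python3 - <<'E'
from h import *; from bench import cams,robot
o=robot.get_obs();print(o['time'],o['wrist_force'],o['wrist_torque'],o['tool_pos'],o['qvel'])
s=cams.snapshot('scene'); f=s['frame']; cv2.imwrite('pics/s5.png',cv2.resize(f[250:390,230:380,::-1],None,fx=4,fy=4,interpolation=cv2.INTER_CUBIC))
E
```

```text
10.7333 [-5.71555081  3.55224593 12.6472071 ] [0.49508185 1.14715089 0.01960254] [ 0.51638066 -0.04313615  0.06675295] [-0.00091524 -0.00044762  0.00017146 -0.0003615  -0.00012138 -0.00052096]
```

View pics/s5.png

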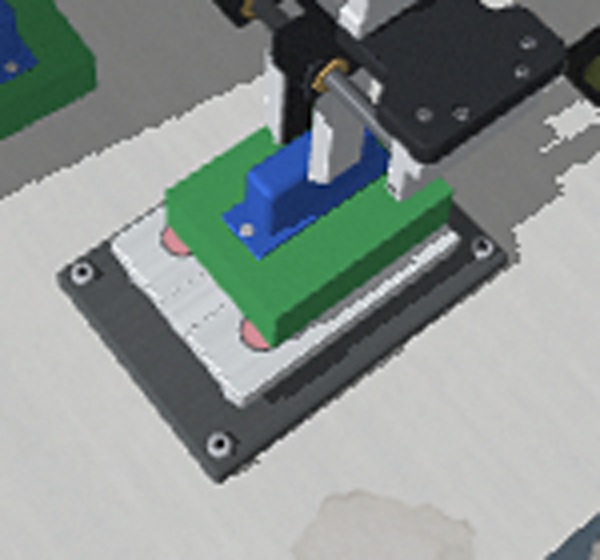

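The plate is down on its stop: over the last 1.5 mm of command the force rose from 6.9 to 12.6 N with no further travel. The block is level, flat and held. Handing in.

```bash
python3 -c "
from bench import robot
print(robot.close_job()); o=robot.get_obs(); print(o['time'],o['tool_pos'],o['wrist_force'],o['width'])"
```

```text
the job is handed in; nothing more can be done
None
the job is handed in; nothing more can be done
```

I picked up the farther of the two look-alike green blocks (0.576 m from the base against 0.475 m) by its handle. I turned it square with the press, fitted it over the pin and pressed the plate down. I then handed the job in with the handle still gripped and the plate held down.

- **Fit:** it went on at the first try with no sliding. There was no resistance at pin-tip height, and the first contact came at plate height.
- **Plate travel:** the tool moved about 8 mm from first contact, and over the last 1.5 mm of command the force rose from 6.9 to 12.6 N with no more motion. So the plate looks to be on its stop rather than just short of it.
- **Last checks:** the last picture shows the block flat and square on the plate. The opening was 16.7 mm around the handle, and the arm was at rest at 10.7 s. The wrist also carried about 6.7 N sideways, probably against the pin.
- **Small disagreements:** the top and wrist cameras placed the pin and press 1–2 mm apart, within the stated calibration. I did not re-measure the block's sideways offset after seating; I took it from the tool position and the pin's place.
- **Other objects:** I kept the arm clear of the jar, tub and mould but took no final measurement of where they stand.

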